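Set up a strip cut with block and straightedge

ROBOT

A 6-joint arm with a two-finger parallel gripper is mounted at the origin on the work surface; the furniture and walls round the work are solid. World frame = base frame: x ahead of the robot, y to its left, z up, the work surface at z = 0. Lengths are in m, angles in rad, forces in N, time in s.
With the tool pointing down it reaches from about 0.35 to 0.775 m from the base axis. Payload 7.3 kg.
Tool frame: the origin (TCP) lies at the very end of the fingers, on their centre line; the grasp point (between the pads) lies 19 mm behind it; z points along the fingers, y is the line along which they close (so a half turn about z gives the same grasp; the last joint's range is limited). The gripper opens to 92 mm and grips with 3 to 60 N. Pads are 19 mm wide; open, the fingers measure 130 mm over their backs; the gripper's body (75 mm by 190 mm) begins 47 mm behind the grasp point.
Start: joints at [-1.302, 0.342, 1.524, -0, 1.275, -0.146], TCP at [0.212, -0.48, 0.227] pointing down, gripper open.
Joint ranges: [-2.53, 2.53], [-0.77, 2.02], [0.04, 2.7], [-1, 4.14], [0.28, 2.66], [-3.11, 3.11]. Speed limits (rad/s): [2.57, 2.57, 3.14, 3.14, 3.14, 3.14].

INTERFACE

Orientations are given as [roll, pitch, yaw] about the fixed x, y, z axes, in that order (R = Rz(yaw) Ry(pitch) Rx(roll)).
In Python, from cell import robot, read_camera, get_calibration gives the robot as it stands. The module is installed in compiled form; this text tells all that it offers.
- The arm moves only by the tool send_rows, never from a script. Its argument "plan" is a list of rows, each a list of 2 entries, a list of its own where there are three numbers: the shift along the tool's x, y, z as a fraction of full scale, then the turn, a rotation vector about the tool's x, y, z as a fraction of full scale. A call has exactly 10 rows; each row shifts and turns the commanded pose from where the row before left it, along the tool's axes as they then stand; what a row does not reach is not made up. Full scale, the value 1, is 0.025 m for a shift and 90 degrees for a turn. A row lasts 1/8 s, in which the tool goes at most 62.5 mm and 10.7 degrees, less where a joint would pass 70% of its speed; a pose out of reach is approached as far as the arm can. A call with a number of a shift or a turn outside -1 to 1 is refused whole. A call with a gripper value outside its range is refused whole. "gripper" is the opening, from -1 (shut) to 1 (fully open), so that 0 is half open, set as the call begins (left out, the last holds). The fingers move at their own pace and stop on an object; "force" is the grip in N (left out, the last holds). Time passes only in rows, so rows that do not move let the fingers close, or fill a call up. It gives the time, the measured TCP pose, the force, the opening and the grip force at its end, in the units of the state.
- robot.observe(): the state, without advancing time (a new reading comes with each control period).
- read_camera(name): name is "scene" or "top" or "wrist"; returns (picture, depth): 420x560x3 uint8, blue, green, red; 420x560 float32, m along the optical axis (not along the pixel's ray), 0 where there is no reading.
- get_calibration(name): a dict with "intrinsics" (3x3 intrinsics, pixels), "rvec" (rotation vector, rad) and "tvec" (3), from world to camera coordinates, as OpenCV has them. Camera axes: x right, y down, z forward; pixel columns grow to the right and rows downward; lengths in m; the calibration is good to about 2 mm. A picture is of the moment at which its call begins: read the wrist's pose just before it. get_calibration takes no time and is no camera call; for the wrist camera it gives the pose at the moment of the call.
- robot.hand_in(): hands the job in; it is judged then, once.
The state is a dict: "time": time; "qpos": joint angles; "qvel": joint speeds; "joint_efforts": joint torques, N m; "tool_pos": TCP position; "tool_rot": TCP orientation; "contact_force": force on the tool from outside, world axes, zero at the start; "torque": the same for the moment, N m; "opening": finger opening in m; "grip_force": force on a finger pad.
Only numpy, scipy, OpenCV 4.12 (cv2) and the standard library are available. Lean on these libraries where they do the work, as an engineer would, in place of code of your own. Each camera call takes 0.05 s, during which the arm holds its last target. There are 200 camera calls.

TASK

Set up the knife cut that will take a strip exactly one knocking-block width off the greyboard: stand the rubber-faced knocking block on the board with one of its long sides flush against the middle of the fence, then lay the straightedge flat on the board, flush along the block's other long side and reaching right across the board. Swing the hold-down over so that its foot presses on the straightedge, and only then lift the block out and stand it upright on the worktop beside the cutting board, so the knife has a free run. The greyboard has to stay against the fence, the straightedge must not shift, and the other things on the table stay where they are.

Things in the scene. Friction and masses are not known exactly. Their poses are not given: they have to be found in the camera images.
- cutting_base: Fixed plywood cutting board, 240 mm deep (x) by 330 mm wide (y), 15 mm thick, lying turned a little on the worktop, with a 2 mm black mat on it. Origin: centre of its underside. +x points square to the fence on its far edge, +y along the fence to the end that carries the hold-down, z up.
- fence_mid (a point): Middle of the fence's working face, at the height of the greyboard's top (22 mm above the worktop). The face looks to -x of the cutting board (x = 90 mm of it, y = 0). The fence is a fixed aluminium bar along y, 300 mm long, 20 mm wide (behind this point); its top is 9 mm above the greyboard. Axes as the cutting board.
- greyboard: Loose sheet of grey board, 160 mm (x) by 176 mm (y), 5 mm thick, lying on the mat with its far edge already against the fence, centred on y = 0 of the cutting board; its top is 22 mm above the worktop. Origin: centre of its underside; axes as the cutting board.
- straightedge_mid (a point): Loose aluminium straightedge, 80 mm (x) by 200 mm (y, its length), plate 6 mm thick, 0.35 kg, alike on both long edges, with an upright black grip bar along its middle, 16 mm (x) by 80 mm (y), reaching 40 mm above the underside; pinch the bar across its 16 mm. The point is the thing's middle, 20 mm above its underside; z up.
- block_mid (a point): Loose beech knocking block with a black rubber face, 51 mm (x) by 110 mm (y, its length) by 50 mm high, 0.4 kg. Grasp it across the 51 mm, high enough for the fingers to clear the fence and the straightedge's plate. The point is its centre, 25 mm above its underside; z up.
- hold_down (a joint): Hinge angle (rad) of the hold-down: steel arm with a heavy round head, rubber foot and ball knob. 0: level, foot on a straightedge lying on the greyboard; about -0.1: foot on the bare greyboard. Starts open at 1.7 to 1.82, leaning outward on its stop. Pushed by the knob toward -y of the cutting board to below 1.2 it sinks by its own weight (0.35 kg), damped.
- hold_down_hinge (a point): Hinge of the hold-down, 46 mm above the worktop, at x = 0, y = 138 mm of the cutting board, axis along its x, in a steel bracket 46 (x) by 34 mm (y), 54 mm high. The level arm points to -y of the cutting board; its foot, 22 mm across, is 62 mm from the hinge (x = 0, y = 76 mm), its head 29 mm across. Axes as the cutting board.
- hold_down_knob (a point): Centre of the hold-down's black ball knob, 24 mm across: 62 mm out along the arm from the hinge and 34 mm off the arm, on the side away from the foot. While the hold-down is open the knob is on its outer (+y) side, about 0.10 m above the worktop; the open arm stands about 0.125 m high, so carry things well above it.
- bone_folder: Bystander: bone folder, 24 by 162 mm, 8 mm thick, lying flat. Origin: centre of its underside.
- glue_stick: Bystander: glue stick, 24 mm across, 86 mm high, standing. Origin: centre of its foot.
- cards_thin: Bystander: banded pack of cards, 56 by 86 mm, 23 mm high. Origin: centre of its underside.
- brass_weight: Bystander: brass weight, 36 mm across, 57 mm high, standing. Origin: centre of its foot.
There are look-alikes about, which are no part of the job. Leave any blue look-alike of the part that bears block_mid alone.

How it is judged:
By the outcome, as a careful person would: the job done as asked, in the order asked, and still so for the second after the job is handed in, with the robot touching nothing.
It also fails if it takes over 72 s, if anything falls off the work surface, if the arm or the gripper's body presses on something with over 40 N, if the wrist force passes 120 N, or if a joint passes its speed limit or range.

## Working session

There is one attempt and no reset: what is moved stays moved. The work goes in short steps, Python scripts to look and compute and a tool call to move; the robot and the scene stay as the last step left them, time stands still between calls to the robot, and variables do not carry over. Pictures are saved under pics/ and viewed, at most 10 in all, crops included, and the job is handed in when it is done.

Besides the shell and the picture viewer there is one more tool, called after "Emit:" in YAML: its name, and indented under it one key for each argument. send_rows: Moves the arm, as the interface text tells. Shift numbers are shares of 0.025 m and turn numbers shares of 90 degrees, none past 1 either way. Its arguments: {"type":"object","properties":{"plan":{"type":"array"},"gripper":{"type":"number"},"force":{"type":"number"}},"required":["plan"]}

```bash
mkdir -p pics; cat > h.py <<'E'
import cv2, numpy as np
from cell import robot, read_camera, get_calibration
def grab(n):
    c=get_calibration(n); im,d=read_camera(n); return im,d,c
def cloud(d,c):
    K=np.array(c["intrinsics"]);R=cv2.Rodrigues(np.array(c["rvec"],float))[0];t=np.array(c["tvec"],float).ravel()
    v,u=np.mgrid[:d.shape[0],:d.shape[1]]
    p=np.stack([(u-K[0,2])/K[0,0]*d,(v-K[1,2])/K[1,1]*d,d],-1)
    return (p-t)@R
def ray(c,u,v,z):
    K=np.array(c["intrinsics"]);R=cv2.Rodrigues(np.array(c["rvec"],float))[0];t=np.array(c["tvec"],float).ravel()
    o=-R.T@t; r=R.T@np.array([(u-K[0,2])/K[0,0],(v-K[1,2])/K[1,1],1.])
    return o+r*(z-o[2])/r[2]
E
python3 - <<'E'
from h import *
s=robot.observe(); print(s)
for n in ["top","scene"]:
    im,d,c=grab(n); cv2.imwrite(f"pics/{n}0.png",im); np.savez(f"{n}0.npz",im=im,d=d,P=cloud(d,c))
    R=cv2.Rodrigues(np.array(c["rvec"],float))[0]; print(n,-R.T@np.array(c["tvec"]).ravel(), R[2])
E
```

```text
{'time': 0.0, 'qpos': array([-1.30200682e+00,  3.42735356e-01,  1.52503556e+00, -1.94373151e-06,
        1.27542370e+00, -1.45970431e-01]), 'qvel': array([ 2.17067971e-06, -4.51806166e-04,  7.18457276e-05, -1.10347307e-03,
       -2.58774221e-03,  1.42714666e-03]), 'joint_efforts': array([ 8.67602284e-05, -4.31247103e+01, -2.44224751e+01,  7.18830898e-02,
        5.61777223e-02, -1.28199981e-04]), 'tool_pos': array([ 0.21147954, -0.48005853,  0.22603195]), 'tool_rot': array([-3.14000746e+00, -2.31170938e-04,  4.14760321e-01]), 'contact_force': array([ 0.02692925, -0.9138595 ,  1.01613291]), 'torque': array([-0.02037687, -0.03553821, -0.02176869]), 'grip_force': 0.0, 'opening': 0.09176394799327471}
top [ 0.40467627 -0.09186327  1.30808419] [ 0.07785123  0.02154571 -0.99673214]
scene [-0.25015664  0.51440273  0.75095795] [ 0.65326462 -0.50668599 -0.56259634]
```

View pics/top0.png

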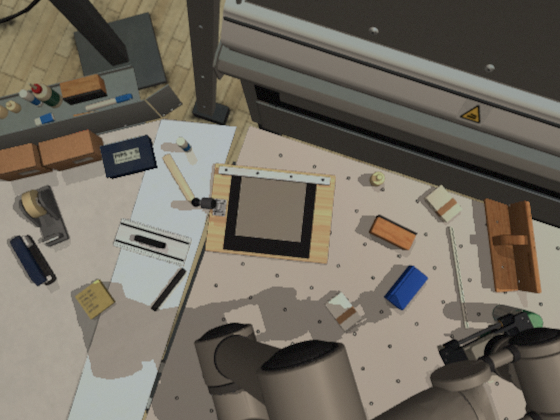

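View pics/scene0.png

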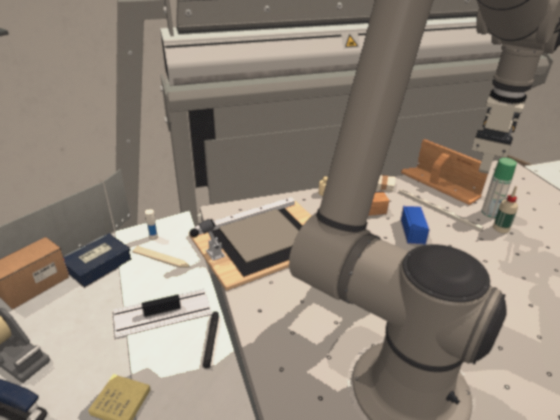

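The top view shows the cutting board at (270,213), with the fence along its upper edge and the hold-down at its left end, (210,204). The straightedge is at (152,240), the beech block at (393,233) and the blue look-alike at (406,288).

```bash
cat > m.py <<'E'
from h import *
def rect(P,m,name,pct=None):
    pts=P[m][:,:2].astype(np.float32)
    (c,s,a)=cv2.minAreaRect(pts*1000); print(name,m.sum(),"c",np.round(c,1),"size",np.round(s,1),"ang",round(a,2),"zmed",np.median(P[m][:,2]).round(4)); return c,s,a
def biggest(m):
    n,l,st,_=cv2.connectedComponentsWithStats(m.astype(np.uint8)); k=1+np.argmax(st[1:,4]); return l==k
def win(m,u0,u1,v0,v1):
    w=np.zeros_like(m); w[v0:v1,u0:u1]=m[v0:v1,u0:u1]; return w
E
python3 - <<'E'
from m import *
z=np.load("top0.npz"); im,d,P=z["im"],z["d"],z["P"]
H=P[...,2]; ok=d>0
hsv=cv2.cvtColor(im,cv2.COLOR_BGR2HSV)
for (u,v) in [(270,205),(393,228),(150,241),(135,237),(275,175),(320,235),(290,300)]: print((u,v),P[v,u].round(4),hsv[v,u],im[v,u])
m=biggest(win(ok&(H>0.040)&(H<.06),365,425,205,260)); rect(P,m,"block top")
m=biggest(win(ok&(H>0.003)&(H<.012),105,200,210,270)); rect(P,m,"se plate")
m=biggest(win(ok&(H>0.03)&(H<.05),105,200,210,270)); rect(P,m,"se bar")
m=biggest(win(ok&(H>0.027)&(H<.036),210,340,155,200)); rect(P,m,"fence")
m=biggest(win(ok&(H>0.010)&(H<.026),190,345,150,275)); rect(P,m,"base")
g=biggest(win(ok&(abs(H-.022)<.006)&(hsv[...,2]>70)&(hsv[...,1]<110),225,315,180,245)); rect(P,g,"grey")
m=biggest(win(ok&(H>0.05),185,230,185,225)); rect(P,m,"hold"); 
p=P[m]; print(p[p[:,2]>.09].mean(0), p[:,2].max())
b=cv2.resize(im[140:280,100:440],None,fx=2.3,fy=2.3,interpolation=cv2.INTER_CUBIC); cv2.imwrite("pics/crop0.png",b)
E
```

```text
(270, 205) [ 0.5355 -0.0345  0.0197] [ 14  52 122] [ 97 109 122]
(393, 228) [ 0.4656 -0.3552  0.0484] [ 13 148 169] [ 71 115 169]
(150, 241) [0.4445 0.2836 0.0416] [105  24  21] [21 20 19]
(135, 237) [0.4557 0.3218 0.0471] [135  24  21] [21 19 20]
(275, 175) [ 0.6141 -0.05    0.0357] [ 56  11 182] [174 182 175]
(320, 235) [ 0.4524 -0.167   0.0141] [ 19  96 172] [107 149 172]
(290, 300) [ 0.2799 -0.0829 -0.0015] [ 15  39 117] [ 99 108 117]
block top 850 c [ 456.2 -357. ] size [110.2  51.9] ang 62.5 zmed 0.0504
se plate 2951 c [450.  283.9] size [246.1 160.7] ang 88.95 zmed 0.0064
se bar 191 c [445.4 287.9] size [80.3 16.3] ang 72.48 zmed 0.0412
fence 787 c [615.7 -46.9] size [300.1  22.5] ang 82.92 zmed 0.0318
base 9239 c [518.5 -34.5] size [331.1 242.5] ang 82.8 zmed 0.019
grey 3757 c [527.  -37.8] size [182.7 164.6] ang 83.19 zmed 0.0231
hold 286 c [536.6 125.3] size [69.3 29.7] ang 83.79 zmed 0.1124
[0.53687847 0.12499611 0.11417198] 0.12720063869112605
```

View pics/crop0.png

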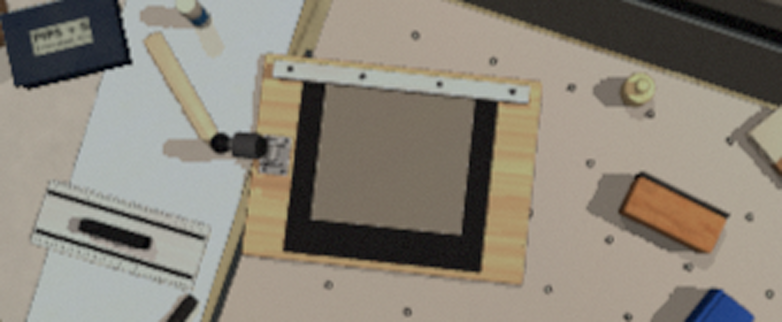

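The crop confirms the objects, and the measured sizes match those given: block 110×52, bar 80×16, fence 300×22, base 331×242. I'll move to above the block now.

Emit:
send_rows:
  plan:
    - [[1,-0.056,0.4],[0,0,0]]
    - [[1,-0.056,0.4],[0,0,0]]
    - [[1,-0.056,0.4],[0,0,0]]
    - [[1,-0.056,0.4],[0,0,0]]
    - [[1,-0.056,0.4],[0,0,0]]
    - [[1,-0.056,0.4],[0,0,0]]
    - [[1,-0.056,0.4],[0,0,0]]
    - [[1,-0.056,0.4],[0,0,0]]
    - [[1,-0.056,0.4],[0,0,0]]
    - [[1,-0.056,0.4],[0,0,0]]
  gripper: 1
  force: 30

```text
time: 1.35
tool_pos: [0.4353, -0.3663, 0.126]
tool_rot: [-3.141, 0.0, 0.415]
contact_force: [-0.8, -0.5, -0.1]
opening: 0.0915
grip_force: 0.0
```

Emit:
send_rows:
  plan:
    - [[0.94,0,0],[0,0,0]]
    - [[0,0,0.2],[0,0,-0.086]]
    - [[0,0,0.2],[0,0,-0.086]]
    - [[0,0,0.2],[0,0,-0.086]]
    - [[0,0,0.2],[0,0,-0.086]]
    - [[0,0,0.2],[0,0,-0.086]]
    - [[0,0,0],[0,0,0]]
    - [[0,0,0],[0,0,0]]
    - [[0,0,0],[0,0,0]]
    - [[0,0,0],[0,0,0]]

```text
time: 2.6
tool_pos: [0.4563, -0.3575, 0.1019]
tool_rot: [3.141, 0.0, 1.089]
contact_force: [0.8, -0.1, -0.2]
opening: 0.0914
grip_force: 0.0
```

```bash
cat >> h.py <<'E'
def goto(x,y,z,yaw,s=None):
    "steps from here to a tool-down pose; shift is in the tool's axes after the turn"
    s=s or robot.observe(); p=s["tool_pos"]; w=s["tool_rot"][2]
    t=(np.degrees(w)-yaw+180)%360-180
    D=np.array([x,y,z])-p
    def f(a): return np.round(np.array([D[0]*np.cos(a)+D[1]*np.sin(a),D[0]*np.sin(a)-D[1]*np.cos(a),-D[2]])/.025,3)
    print("t",round(s["time"],2),"pos",p.round(4),"rpy",np.degrees(s["tool_rot"]).round(2),"F",s["contact_force"].round(1),"open",round(s["opening"],4),"grip",round(s["grip_force"],1))
    print("turn first",round(t/90,3),"then",f(np.radians(yaw)),"| shift before turn",f(w))
E
python3 -c "
from h import *
goto(.4562,-.357,.018,62.5)"
```

```text
t 2.6 pos [ 0.4563 -0.3575  0.1019] rpy [1.7998e+02 1.0000e-02 6.2420e+01] F [ 0.8 -0.1 -0.2] open 0.0914 grip 0.0
turn first -0.001 then [ 0.016 -0.014  3.356] | shift before turn [ 0.016 -0.014  3.356]
```

Emit:
send_rows:
  plan:
    - [[0,0,0.4],[0,0,0]]
    - [[0,0,0.4],[0,0,0]]
    - [[0,0,0.4],[0,0,0]]
    - [[0,0,0.4],[0,0,0]]
    - [[0,0,0.4],[0,0,0]]
    - [[0,0,0.4],[0,0,0]]
    - [[0,0,0.4],[0,0,0]]
    - [[0,0,0.4],[0,0,0]]
    - [[0,0,0.16],[0,0,0]]
    - [[0,0,0],[0,0,0]]

```text
time: 3.85
tool_pos: [0.4562, -0.3574, 0.0175]
tool_rot: [-3.141, -0.0, 1.09]
contact_force: [-0.5, -0.3, -0.3]
opening: 0.0921
grip_force: 0.0
```

Emit:
send_rows:
  plan:
    - [[0,0,0],[0,0,0]]
    - [[0,0,0],[0,0,0]]
    - [[0,0,0],[0,0,0]]
    - [[0,0,0],[0,0,0]]
    - [[0,0,0],[0,0,0]]
    - [[0,0,0],[0,0,0]]
    - [[0,0,0],[0,0,0]]
    - [[0,0,0],[0,0,0]]
    - [[0,0,0],[0,0,0]]
    - [[0,0,0],[0,0,0]]
  gripper: -0.2
  force: 35

```text
time: 5.1
tool_pos: [0.4563, -0.3575, 0.0178]
tool_rot: [3.141, 0.0, 1.09]
contact_force: [-1.4, 0.6, 2.3]
opening: 0.051
grip_force: 35.0
```

Emit:
send_rows:
  plan:
    - [[0,0,-0.8],[0,0,0]]
    - [[0,0,-1],[0,0,0]]
    - [[0,0,-1],[0,0,0]]
    - [[0,0,-1],[0,0,0]]
    - [[1,-0.115,-0.2],[0,0,0]]
    - [[1,-0.115,0],[0,0,0]]
    - [[1,-0.115,0],[0,0,0]]
    - [[1,-0.115,0],[0,0,0]]
    - [[1,-0.115,0],[0,0,0]]
    - [[1,-0.115,0],[0,0,0]]

```text
time: 6.35
tool_pos: [0.5101, -0.2154, 0.1169]
tool_rot: [-3.14, -0.0, 1.09]
contact_force: [-0.3, -0.5, -3.4]
opening: 0.0509
grip_force: 35.0
```

Emit:
send_rows:
  plan:
    - [[0.93,-0.106,0],[0,0,0]]
    - [[0.93,-0.106,0],[0,0,0]]
    - [[0.93,-0.106,0],[0,0,0]]
    - [[0.93,-0.106,0],[0,0,0]]
    - [[0.93,-0.106,0],[0,0,0]]
    - [[0.93,-0.106,0],[0,0,0]]
    - [[0.93,-0.106,0],[0,0,0]]
    - [[0.93,-0.106,0],[0,0,0]]
    - [[0,0,0],[0,0,-0.113]]
    - [[0,0,0],[0,0,-0.113]]

```text
time: 7.6
tool_pos: [0.577, -0.0411, 0.1167]
tool_rot: [-3.14, -0.0, 1.452]
contact_force: [-0.5, 0.0, -3.4]
opening: 0.0507
grip_force: 35.0
```

```bash
python3 - <<'E'
from m import *
goto(.5775,-.0419,.045,82.9)
im,d,c=grab("wrist"); cv2.imwrite("pics/w1.png",im); P=cloud(d,c); np.savez("w1.npz",im=im,d=d,P=P)
H=P[...,2]; ok=d>0
m=biggest(ok&(H>0.028)&(H<.036)); rect(P,m,"fence"); print(P[m].min(0),P[m].max(0))
E
```

```text
t 7.6 pos [ 0.577  -0.0411  0.1167] rpy [-179.89   -0.     83.19] F [-0.5  0.  -3.4] open 0.0507 grip 35.0
turn first 0.003 then [-0.028  0.024  2.868] | shift before turn [-0.028  0.024  2.868]
fence 3923 c [628.1  44.5] size [110.8  20.3] ang 82.79 zmed 0.0302
[ 0.6124832  -0.01148391  0.02810576] [0.64470969 0.10022747 0.03390282]
```

View pics/w1.png

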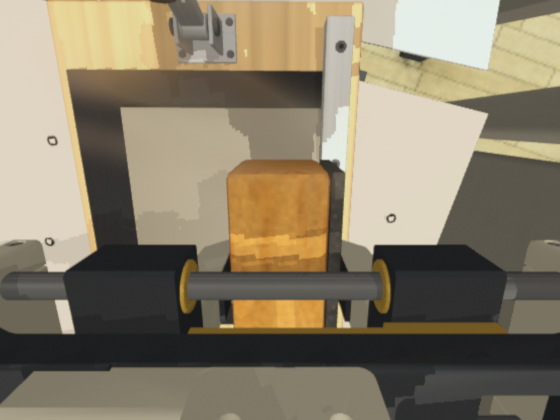

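Fence face measured at 607.5 mm along the board's x axis, and the two views agree. The block is 4.4 mm short of it, so I'll lower it and then slide it against the fence.

Emit:
send_rows:
  plan:
    - [[0,0.02,0.5],[0,0,0.004]]
    - [[0,0,0.5],[0,0,0]]
    - [[0,0,0.5],[0,0,0]]
    - [[0,0,0.5],[0,0,0]]
    - [[0,0,0.5],[0,0,0]]
    - [[0,0,0.3],[0,0,0]]
    - [[0,0,0.15],[0,0,0]]
    - [[0,0,0.09],[0,0,0]]
    - [[0,0,0.04],[0,0,0]]
    - [[0,0,0],[0,0,0]]

```text
time: 8.9
tool_pos: [0.5782, -0.0418, 0.041]
tool_rot: [3.141, 0.0, 1.439]
contact_force: [-1.0, -0.4, -3.8]
opening: 0.051
grip_force: 35.0
```

```bash
python3 -c "
from h import *
goto(.5775,-.0419,.0398,82.8)"
```

```text
t 8.9 pos [ 0.5782 -0.0418  0.041 ] rpy [1.7997e+02 1.0000e-02 8.2450e+01] F [-1.  -0.4 -3.8] open 0.051 grip 35.0
turn first -0.004 then [-0.006 -0.026  0.047] | shift before turn [-0.006 -0.026  0.047]
```

Emit:
send_rows:
  plan:
    - [[0,0,0.03],[0,0,-0.004]]
    - [[0,0,0.03],[0,0,0]]
    - [[0,0.03,0],[0,0,0]]
    - [[0,0.03,0],[0,0,0]]
    - [[0,0.03,0],[0,0,0]]
    - [[0,0.03,0],[0,0,0]]
    - [[0,0.03,0],[0,0,0]]
    - [[0,0.02,0],[0,0,0]]
    - [[0,0,0],[0,0,0]]
    - [[0,0,0],[0,0,0]]

```text
time: 10.15
tool_pos: [0.5799, -0.042, 0.0399]
tool_rot: [-3.137, 0.0, 1.445]
contact_force: [-11.2, 1.4, 10.6]
opening: 0.0503
grip_force: 35.0
```

```bash
python3 -c "
from h import *
goto(.5775,-.0419,.0398,82.8);p=robot.observe()['tool_pos'];print(p[0]*.9921-p[1]*.1254)"
```

```text
t 10.15 pos [ 0.5799 -0.042   0.0399] rpy [-1.7973e+02  1.0000e-02  8.2820e+01] F [-11.2   1.4  10.6] open 0.0503 grip 35.0
turn first 0.0 then [-0.008 -0.098  0.003] | shift before turn [-0.008 -0.098  0.003]
0.5806323895804787
```

Emit:
send_rows:
  plan:
    - [[0,0,-0.02],[0,0,0]]
    - [[0,0.02,0],[0,0,0]]
    - [[0,0.02,0],[0,0,0]]
    - [[0,0.02,0],[0,0,0]]
    - [[0,0,0],[0,0,0]]
    - [[0,0,0],[0,0,0]]
    - [[0,0,0],[0,0,0]]
    - [[0,0,0],[0,0,0]]
    - [[0,0,0],[0,0,0]]
    - [[0,0,0],[0,0,0]]

```text
time: 11.4
tool_pos: [0.5801, -0.0421, 0.04]
tool_rot: [-3.134, 0.0, 1.446]
contact_force: [-14.5, 0.7, 12.0]
opening: 0.0511
grip_force: 35.0
```

```bash
python3 -c "
from h import *
goto(.5775,-.0419,.0398,82.8);p=robot.observe()['tool_pos'];print(p[0]*.9921-p[1]*.1254)"
```

```text
t 11.4 pos [ 0.5801 -0.0421  0.04  ] rpy [-1.7955e+02  1.0000e-02  8.2840e+01] F [-14.5   0.7  12. ] open 0.0511 grip 35.0
turn first 0.0 then [-0.006 -0.102  0.007] | shift before turn [-0.006 -0.102  0.007]
0.5807437029667052
```

Emit:
send_rows:
  plan:
    - [[0,0,0],[0,0,0]]
    - [[0,0,0],[0,0,0]]
    - [[0,0,0],[0,0,0]]
    - [[0,0,0],[0,0,0]]
    - [[0,0,-0.4],[0,0,0]]
    - [[0,0,-1],[0,0,0]]
    - [[0,0,-1],[0,0,0]]
    - [[0,0,-1],[0,0,0]]
    - [[0,0,-1],[0,0,0]]
    - [[0,0,-1],[0,0,0]]
  gripper: 0.5

```text
time: 12.65
tool_pos: [0.5838, -0.0425, 0.1764]
tool_rot: [3.141, 0.0, 1.445]
contact_force: [0.3, -0.7, -1.2]
opening: 0.0692
grip_force: 0.0
```

```bash
python3 - <<'E'
from m import *
goto(.4454,.2879,.22,72.5)
for n in ["top","wrist"]:
    im,d,c=grab(n); P=cloud(d,c); np.savez(n+"2.npz",im=im,d=d,P=P); cv2.imwrite(f"pics/{n}2.png",im)
    H=P[...,2]; ok=d>0
    near=(abs(P[...,0]-.58)<.07)&(abs(P[...,1]+.042)<.08)
    m=biggest(ok&near&(H>0.062)&(H<.08)); rect(P,m,n+" block")
    m=biggest(ok&(abs(P[...,0]-.62)<.05)&(abs(P[...,1]+.042)<.17)&(H>0.027)&(H<.036)); rect(P,m,n+" fence")
E
```

```text
t 12.65 pos [ 0.5838 -0.0425  0.1764] rpy [1.7994e+02 1.0000e-02 8.2810e+01] F [ 0.3 -0.7 -1.2] open 0.0692 grip 0.0
turn first 0.115 then [10.94  -9.253 -1.745] | shift before turn [12.419 -7.146 -1.745]
top block 71 c [573.7 -92.5] size [12.1 50.5] ang 77.48 zmed 0.0717
top fence 257 c [ 603.6 -145.4] size [101.3  20.6] ang 82.63 zmed 0.0318
wrist block 6415 c [580.9 -44.1] size [109.9  51.3] ang 82.6 zmed 0.071
wrist fence 4289 c [620.4 -16.4] size [233.   20.3] ang 82.75 zmed 0.0302
```

View pics/wrist2.png

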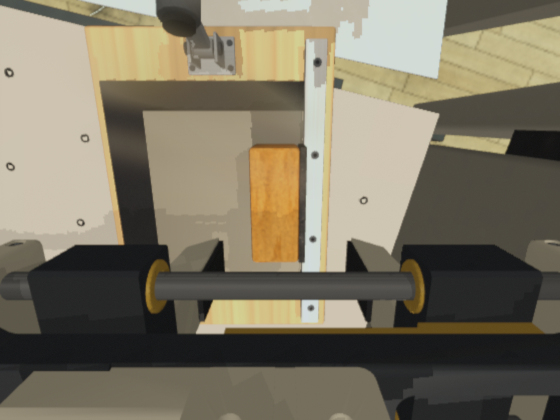

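The wrist view shows the block flush on the fence: its far face measures 607.4 mm and the fence face 607.6 mm, with the yaw matching. Next is the straightedge.

Emit:
send_rows:
  plan:
    - [[0,0,-1],[0,0,0]]
    - [[1,-0.575,0],[0,0,0]]
    - [[1,-0.575,0],[0,0,0]]
    - [[1,-0.575,0],[0,0,0]]
    - [[1,-0.575,0],[0,0,0]]
    - [[1,-0.575,0],[0,0,0]]
    - [[1,-0.575,0],[0,0,0]]
    - [[1,-0.575,0],[0,0,0]]
    - [[1,-0.575,0],[0,0,0]]
    - [[1,-0.575,0],[0,0,0]]

```text
time: 14.0
tool_pos: [0.4827, 0.1976, 0.199]
tool_rot: [-3.141, 0.0, 1.445]
contact_force: [-0.2, -1.0, -0.2]
opening: 0.0688
grip_force: 0.0
```

Emit:
send_rows:
  plan:
    - [[0.855,-0.49,0],[0,0,0]]
    - [[0.855,-0.49,0],[0,0,0]]
    - [[0.855,-0.49,0],[0,0,0]]
    - [[0.855,-0.49,0],[0,0,0]]
    - [[0,0,0.5],[0,0,0.058]]
    - [[0,0,0.5],[0,0,0.057]]
    - [[0,0,0.5],[0,0,0]]
    - [[0,0,0],[0,0,0]]
    - [[0,0,0],[0,0,0]]
    - [[0,0,0],[0,0,0]]

```text
time: 15.25
tool_pos: [0.4459, 0.288, 0.1627]
tool_rot: [3.141, -0.001, 1.265]
contact_force: [0.0, -0.1, -0.7]
opening: 0.0689
grip_force: 0.0
```

```bash
python3 - <<'E'
from m import *
goto(.4454,.2879,.012,72.5)
im,d,c=grab("wrist"); P=cloud(d,c); H=P[...,2]; ok=d>0
near=np.hypot(P[...,0]-.4454,P[...,1]-.2879)<.13
m=biggest(ok&near&(H>0.033)&(H<.046)); rect(P,m,"bar")
m=biggest(ok&near&(H>0.003)&(H<.01)); rect(P,m,"plate")
E
```

```text
t 15.25 pos [0.4459 0.288  0.1627] rpy [ 1.7996e+02 -4.0000e-02  7.2480e+01] F [ 0.  -0.1 -0.7] open 0.0689 grip 0.0
turn first -0.0 then [-0.008 -0.02   6.027] | shift before turn [-0.008 -0.02   6.027]
bar 1295 c [445.4 286.9] size [79.  15.9] ang 72.73 zmed 0.039
plate 11769 c [446.7 291.7] size [187.4  82.1] ang 72.28 zmed 0.0052
```

Emit:
send_rows:
  plan:
    - [[0,-0.02,0.9],[0,0,0]]
    - [[0,0,0.9],[0,0,0]]
    - [[0,0,0.9],[0,0,0]]
    - [[0,0,0.9],[0,0,0]]
    - [[0,0,0.8],[0,0,0]]
    - [[0,0,0.6],[0,0,0]]
    - [[0,0,0.5],[0,0,0]]
    - [[0,0,0.3],[0,0,0]]
    - [[0,0,0.2],[0,0,0]]
    - [[0,0,0],[0,0,0]]

```text
time: 16.55
tool_pos: [0.4452, 0.288, 0.0121]
tool_rot: [-3.142, 0.0, 1.265]
contact_force: [0.2, 0.5, -0.5]
opening: 0.0688
grip_force: 0.0
```

Emit:
send_rows:
  plan:
    - [[0,0,0],[0,0,0]]
    - [[0,0,0],[0,0,0]]
    - [[0,0,0],[0,0,0]]
    - [[0,0,0],[0,0,0]]
    - [[0,0,0],[0,0,0]]
    - [[0,0,0],[0,0,0]]
    - [[0,0,0],[0,0,0]]
    - [[0,0,0],[0,0,0]]
    - [[0,0,0],[0,0,0]]
    - [[0,0,0],[0,0,0]]
  gripper: -1
  force: 40

```text
time: 17.8
tool_pos: [0.4449, 0.288, 0.0122]
tool_rot: [-3.141, 0.0, 1.265]
contact_force: [-2.1, 0.4, 2.6]
opening: 0.016
grip_force: 40.0
```

```bash
python3 -c "
from h import *
goto(.5128,-.0338,.22,82.8)"
```

```text
t 17.8 pos [0.4449 0.288  0.0122] rpy [-1.7998e+02  1.0000e-02  7.2450e+01] F [-2.1  0.4  2.6] open 0.016 grip 40.0
turn first -0.115 then [-12.431   4.308  -8.313] | shift before turn [-11.455   6.471  -8.313]
```

Emit:
send_rows:
  plan:
    - [[0,0,-0.5],[0,0,0]]
    - [[0,0,-1],[0,0,0]]
    - [[0,0,-1],[0,0,0]]
    - [[0,0,-1],[0,0,0]]
    - [[0,0,-1],[0,0,0]]
    - [[0,0,-1],[0,0,0]]
    - [[0,0,-1],[0,0,0]]
    - [[0,0,-1],[0,0,0]]
    - [[-0.95,0.54,-0.3],[0,0,0]]
    - [[-0.95,0.54,0],[0,0,0]]

```text
time: 19.05
tool_pos: [0.4569, 0.234, 0.2084]
tool_rot: [3.14, -0.001, 1.265]
contact_force: [-0.9, -0.1, -3.8]
opening: 0.0156
grip_force: 40.0
```

Emit:
send_rows:
  plan:
    - [[-0.95,0.54,0],[0,0,0]]
    - [[-0.95,0.54,0],[0,0,0]]
    - [[-0.95,0.54,0],[0,0,0]]
    - [[-0.95,0.54,0],[0,0,0]]
    - [[-0.95,0.54,0],[0,0,0]]
    - [[-0.95,0.54,0],[0,0,0]]
    - [[-0.95,0.54,0],[0,0,0]]
    - [[-0.95,0.54,0],[0,0,0]]
    - [[-0.95,0.54,0],[0,0,0]]
    - [[-0.95,0.54,0],[0,0,0]]

```text
time: 20.3
tool_pos: [0.5136, -0.0337, 0.2076]
tool_rot: [3.141, 0.0, 1.264]
contact_force: [0.6, 0.1, -4.3]
opening: 0.0157
grip_force: 40.0
```

Emit:
send_rows:
  plan:
    - [[0,0,0],[0,0,-0.057]]
    - [[0,0,0.5],[0,0,-0.058]]
    - [[0,0,0.5],[0,0,0]]
    - [[0,0,0.5],[0,0,0]]
    - [[0,0,0.5],[0,0,0]]
    - [[0,0,0.5],[0,0,0]]
    - [[0,0,0],[0,0,0]]
    - [[0,0,0],[0,0,0]]
    - [[0,0,0],[0,0,0]]
    - [[0,0,0],[0,0,0]]

```text
time: 21.55
tool_pos: [0.5139, -0.0326, 0.1451]
tool_rot: [3.141, 0.0, 1.445]
contact_force: [-0.5, -0.2, -3.2]
opening: 0.0161
grip_force: 40.0
```

```bash
python3 - <<'E'
from m import *
goto(.5118,-.0338,.034,82.8)
im,d,c=grab("wrist"); cv2.imwrite("pics/w3.png",im); P=cloud(d,c); H=P[...,2]; ok=d>0
z=robot.observe()["tool_pos"][2]-.012+.006; print("plate z exp",z)
m=biggest(ok&(abs(H-z)<.005)); rect(P,m,"plate")
m=biggest(ok&(abs(H-z-.034)<.005)); rect(P,m,"bar")
E
```

```text
t 21.55 pos [ 0.5139 -0.0326  0.1451] rpy [1.7995e+02 1.0000e-02 8.2800e+01] F [-0.5 -0.2 -3.2] open 0.0161 grip 40.0
turn first 0.0 then [-0.058 -0.077  4.444] | shift before turn [-0.058 -0.077  4.444]
plate z exp 0.13903007947155246
plate 23756 c [521.9  18.1] size [93.4 80.6] ang 82.78 zmed 0.1382
bar 2629 c [517.6 -11.6] size [34.  29.9] ang 84.23 zmed 0.1719
```

View pics/w3.png

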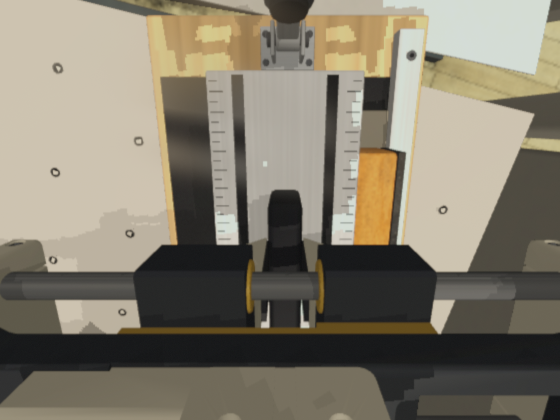

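Emit:
send_rows:
  plan:
    - [[-0.04,-0.08,0.6],[0,0,0]]
    - [[0,0,0.7],[0,0,0]]
    - [[0,0,0.7],[0,0,0]]
    - [[0,0,0.7],[0,0,0]]
    - [[0,0,0.6],[0,0,0]]
    - [[0,0,0.5],[0,0,0]]
    - [[0,0,0.3],[0,0,0]]
    - [[0,0,0.2],[0,0,0]]
    - [[0,0,0.12],[0,0,0]]
    - [[0,0,0],[0,0,0]]

```text
time: 22.85
tool_pos: [0.5118, -0.0334, 0.0344]
tool_rot: [3.141, 0.0, 1.445]
contact_force: [-0.4, -0.3, -2.5]
opening: 0.0161
grip_force: 40.0
```

```bash
cat > st.py <<'E'
from h import *
goto(.5118,-.0338,.0342,82.8);p=robot.observe()['tool_pos'];print("ex",p[0]*.9921-p[1]*.1254,"ey",p[0]*.1254+p[1]*.9921)
E
python3 st.py
```

```text
t 22.85 pos [ 0.5118 -0.0334  0.0344] rpy [1.7996e+02 1.0000e-02 8.2810e+01] F [-0.4 -0.3 -2.5] open 0.0161 grip 40.0
turn first 0.0 then [-0.017  0.001  0.01 ] | shift before turn [-0.017  0.001  0.01 ]
ex 0.5119768139925462 ey 0.03107536130356057
```

Emit:
send_rows:
  plan:
    - [[0,0.03,0.01],[0,0,0]]
    - [[0,0.03,0],[0,0,0]]
    - [[0,0.03,0],[0,0,0]]
    - [[0,0.03,0],[0,0,0]]
    - [[0,0.03,0],[0,0,0]]
    - [[0,0.02,0],[0,0,0]]
    - [[0,0,0],[0,0,0]]
    - [[0,0,0],[0,0,0]]
    - [[0,0,0],[0,0,0]]
    - [[0,0,0],[0,0,0]]

```text
time: 24.1
tool_pos: [0.5149, -0.0337, 0.0342]
tool_rot: [-3.14, 0.0, 1.445]
contact_force: [-6.6, 0.9, 5.6]
opening: 0.0157
grip_force: 40.0
```

```bash
python3 st.py
```

```text
t 24.1 pos [ 0.5149 -0.0337  0.0342] rpy [-179.89    0.     82.81] F [-6.6  0.9  5.6] open 0.0157 grip 40.0
turn first 0.0 then [-0.02  -0.121 -0.001] | shift before turn [-0.02  -0.121 -0.001]
ex 0.5150118686620474 ey 0.031159177465297956
```

Emit:
send_rows:
  plan:
    - [[0,0.03,0],[0,0,0]]
    - [[0,0.03,0],[0,0,0]]
    - [[0,0.02,0],[0,0,0]]
    - [[0,0,0],[0,0,0]]
    - [[0,0,0],[0,0,0]]
    - [[0,0,0],[0,0,0]]
    - [[0,0,0],[0,0,0]]
    - [[0,0,0],[0,0,0]]
    - [[0,0,0],[0,0,0]]
    - [[0,0,0],[0,0,0]]

```text
time: 25.35
tool_pos: [0.5149, -0.0337, 0.0343]
tool_rot: [-3.136, 0.0, 1.446]
contact_force: [-13.5, 0.5, 13.0]
opening: 0.0158
grip_force: 40.0
```

```bash
python3 st.py
```

```text
t 25.35 pos [ 0.5149 -0.0337  0.0343] rpy [-179.66    0.     82.83] F [-13.5   0.5  13. ] open 0.0158 grip 40.0
turn first 0.0 then [-0.021 -0.123  0.002] | shift before turn [-0.021 -0.123  0.002]
ex 0.5150631071760123 ey 0.031176144655523305
```

Emit:
send_rows:
  plan:
    - [[0,0,0],[0,0,0]]
    - [[0,0,0],[0,0,0]]
    - [[0,0,0],[0,0,0]]
    - [[0,-0.12,0],[0,0,0]]
    - [[0,0,0],[0,0,0]]
    - [[0,0,-0.6],[0,0,0]]
    - [[0,0,-1],[0,0,0]]
    - [[0,0,-1],[0,0,0]]
    - [[0,0,-1],[0,0,0]]
    - [[0,0,-1],[0,0,0]]
  gripper: -0.48

```text
time: 26.6
tool_pos: [0.515, -0.0338, 0.1509]
tool_rot: [3.14, 0.0, 1.445]
contact_force: [0.3, 0.2, 0.1]
opening: 0.0239
grip_force: 0.0
```

```bash
python3 - <<'E'
from m import *
goto(.5449,.1801,.09,82.8)
im,d,c=grab("wrist"); cv2.imwrite("pics/w4.png",im); P=cloud(d,c); H=P[...,2]; ok=d>0
E1=P[...,0]*.9921-P[...,1]*.1254; E2=P[...,0]*.1254+P[...,1]*.9921
m=biggest(ok&(abs(H-.028)<.0035)&(E1<.58)&(E1>.45)&(abs(E2-.03)<.115)); rect(P,m,"plate"); print("plate ex",np.percentile(E1[m],[.5,99.5]),"ey max",E2[m].max())
m=biggest(ok&(abs(H-.072)<.004)&(E1>.54)&(abs(E2-.03)<.08)); rect(P,m,"block"); print("block ex",np.percentile(E1[m],[.5,99.5]))
m=biggest(ok&(abs(H-.031)<.003)&(E1>.60)&(E1<.64)); rect(P,m,"fence"); print("fence ex",np.percentile(E1[m],[.5,99.5]))
m=ok&(H>.085)&(E2>.16)&(E2<.26)&(E1>.48)&(E1<.56); print("hold",m.sum(),P[m].mean(0) if m.any() else 0,E2[m].max() if m.any() else 0)
E
```

```text
t 26.6 pos [ 0.515  -0.0338  0.1509] rpy [1.7992e+02 1.0000e-02 8.2800e+01] F [0.3 0.2 0.1] open 0.0239 grip 0.0
turn first 0.0 then [8.637 0.115 2.438] | shift before turn [8.637 0.116 2.438]
plate 12243 c [518.2 -21.6] size [170.4  80.9] ang 82.73 zmed 0.0272
plate ex [0.47688273 0.55636932] ey max 0.1287859909744209
block 5868 c [583.  -28.6] size [78.5 51.5] ang 82.75 zmed 0.071
block ex [0.55675596 0.60700105]
fence 3267 c [622.9   5.6] size [188.3  20.6] ang 82.75 zmed 0.0302
fence ex [0.60731753 0.6273161 ]
hold 919 [0.53423002 0.09910479 0.1112701 ] 0.17123478528932864
```

View pics/w4.png

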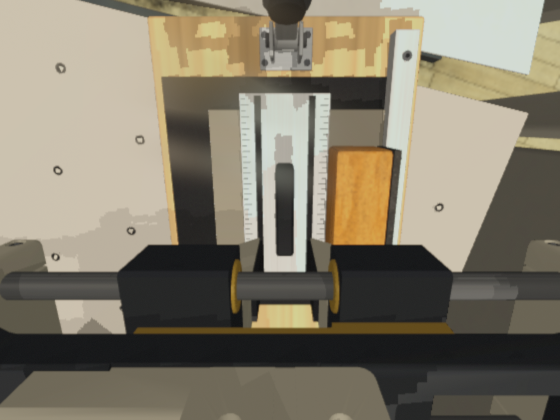

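Plate, block and fence lie flush, with gaps of about 0.4 mm or less and all angles 82.75°. I'll go round to the outer side of the knob.

Emit:
send_rows:
  plan:
    - [[0.8,0.012,-1],[0,0,0]]
    - [[0.8,0.012,-1],[0,0,0]]
    - [[0.88,0.012,0],[0,0,0]]
    - [[0.88,0.012,0],[0,0,0]]
    - [[0.88,0.012,0],[0,0,0]]
    - [[0.88,0.012,0],[0,0,0]]
    - [[0.88,0.012,0],[0,0,0]]
    - [[0.88,0.012,0],[0,0,0]]
    - [[0.88,0.012,0],[0,0,0]]
    - [[0.88,0.012,0],[0,0,0]]
  gripper: -1

```text
time: 27.9
tool_pos: [0.5449, 0.1811, 0.1993]
tool_rot: [3.141, -0.0, 1.445]
contact_force: [-0.3, 0.4, 0.3]
opening: 0.0005
grip_force: 0.0
```

```bash
python3 - <<'E'
from m import *
goto(.5449,.1801,.09,82.8)
im,d,c=grab("top"); P=cloud(d,c); H=P[...,2]; ok=d>0
E1=P[...,0]*.9921-P[...,1]*.1254; E2=P[...,0]*.1254+P[...,1]*.9921
z=np.load("top0.npz"); P=z["P"]; H=P[...,2]; E1=P[...,0]*.9921-P[...,1]*.1254; E2=P[...,0]*.1254+P[...,1]*.9921
m=(z["d"]>0)&(H>.08)&(H<.14)&(E2>.16)&(E2<.26)&(E1>.48)&(E1<.56)
print("initial knob outer ey",np.percentile(E2[m],[1,50,99]), "ex",np.percentile(E1[m&(E2>.2)],[2,50,98]))
E
```

```text
t 27.9 pos [0.5449 0.1811 0.1993] rpy [179.97  -0.    82.8 ] F [-0.3  0.4  0.3] open 0.0005 grip 0.0
turn first -0.0 then [-3.800e-02  4.000e-03  4.374e+00] | shift before turn [-3.800e-02  4.000e-03  4.374e+00]
initial knob outer ey [0.16432154 0.18871957 0.2246766 ] ex [0.50657137 0.5171112  0.52876031]
```

Emit:
send_rows:
  plan:
    - [[0,0,0.9],[0,0,0]]
    - [[0,0,0.9],[0,0,0]]
    - [[0,0,0.9],[0,0,0]]
    - [[0,0,0.9],[0,0,0]]
    - [[0,0,0.6],[0,0,0]]
    - [[0,0,0.16],[0,0,0]]
    - [[-0.3,0,0],[0,0,0]]
    - [[-0.3,0,0],[0,0,0]]
    - [[-0.3,0,0],[0,0,0]]
    - [[-0.3,0,0],[0,0,0]]

```text
time: 29.2
tool_pos: [0.5425, 0.1513, 0.0923]
tool_rot: [3.137, -0.002, 1.446]
contact_force: [-0.2, 1.6, 1.4]
opening: 0.0002
grip_force: 1.0
```

Emit:
send_rows:
  plan:
    - [[-0.3,0,0],[0,0,0]]
    - [[-0.3,0,0],[0,0,0]]
    - [[-0.3,0,0],[0,0,0]]
    - [[-0.3,0,0],[0,0,0]]
    - [[0,0,0],[0,0,0]]
    - [[0,0,0],[0,0,0]]
    - [[0.3,0,0],[0,0,0]]
    - [[0.3,0,-0.5],[0,0,0]]
    - [[0,0,-1],[0,0,0]]
    - [[0,0,-1],[0,0,0]]

```text
time: 30.45
tool_pos: [0.5393, 0.1365, 0.1539]
tool_rot: [3.141, -0.0, 1.446]
contact_force: [0.8, 0.2, 0.3]
opening: 0.0004
grip_force: 0.0
```

```bash
python3 - <<'E'
from m import *
goto(.5815,-.0427,.22,82.8)
im,d,c=grab("scene"); cv2.imwrite("pics/s5.png",cv2.resize(im[170:310,140:360],None,fx=3,fy=3)); P=cloud(d,c); H=P[...,2]; ok=d>0
E1=P[...,0]*.9921-P[...,1]*.1254; E2=P[...,0]*.1254+P[...,1]*.9921
m=ok&(H>.035)&(H<.13)&(abs(E1-.517)<.035)&(E2>.085)&(E2<.24); print(m.sum())
for lo in np.arange(.085,.24,.012):
    k=m&(E2>=lo)&(E2<lo+.012)
    if k.sum(): print(round((lo-.0308)*1000),k.sum(),"zmax",H[k].max().round(3))
E
```

```text
t 30.45 pos [0.5393 0.1365 0.1539] rpy [ 1.7997e+02 -1.0000e-02  8.2860e+01] F [0.8 0.2 0.3] open 0.0004 grip 0.0
turn first 0.001 then [-6.899  2.573 -2.642] | shift before turn [-6.902  2.565 -2.642]
413
54 17 zmax 0.086
66 88 zmax 0.092
78 107 zmax 0.092
90 30 zmax 0.051
102 26 zmax 0.052
114 26 zmax 0.053
126 54 zmax 0.057
138 65 zmax 0.054
```

View pics/s5.png

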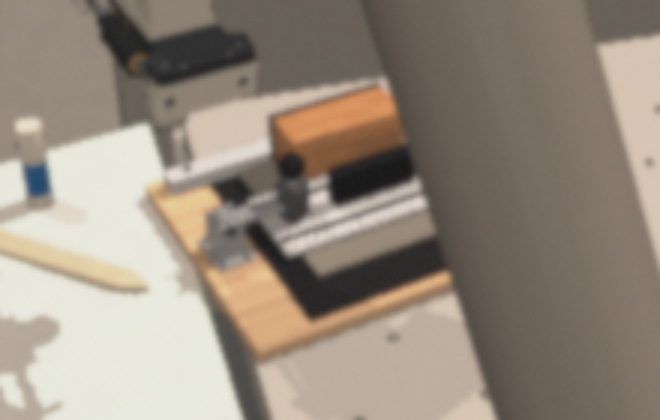

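The hold-down is level: its knob top reads 0.092 m, as expected, and it sits on the straightedge. Now I'll fetch the block.

Emit:
send_rows:
  plan:
    - [[-0.865,0.315,0],[0,0,0]]
    - [[-0.865,0.315,0],[0,0,0]]
    - [[-0.865,0.315,0],[0,0,0]]
    - [[-0.865,0.315,0],[0,0,0]]
    - [[-0.865,0.315,0],[0,0,0]]
    - [[-0.865,0.315,0],[0,0,0]]
    - [[-0.865,0.315,0],[0,0,0]]
    - [[-0.865,0.315,0],[0,0,0]]
    - [[0,0,0],[0,0,0]]
    - [[0,0,0],[0,0,0]]
  gripper: 0.35

```text
time: 31.75
tool_pos: [0.5799, -0.0434, 0.1525]
tool_rot: [-3.141, -0.0, 1.445]
contact_force: [0.6, 0.8, 0.9]
opening: 0.0622
grip_force: 0.0
```

```bash
cat > chk.py <<'E'
from m import *
import sys
im,d,c=grab("wrist"); cv2.imwrite(f"pics/{sys.argv[1]}.png",im); P=cloud(d,c); H=P[...,2]; ok=d>0
E1=P[...,0]*.9921-P[...,1]*.1254; E2=P[...,0]*.1254+P[...,1]*.9921
def f(n,m):
    m=biggest(m)
    if m.sum()>50: rect(P,m,n); print("   ex",np.percentile(E1[m],[.5,99.5]).round(4),"ey",np.percentile(E2[m],[.5,99.5]).round(4))
f("plate",ok&(abs(H-.028)<.0035)&(E1<.575)&(E1>.45)&(abs(E2-.03)<.115))
f("bar",ok&(abs(H-.062)<.004)&(E1<.55)&(E1>.48)&(abs(E2-.03)<.06))
f("block",ok&(abs(H-.072)<.004)&(E1>.54)&(abs(E2-.03)<.08))
f("fence",ok&(abs(H-.031)<.003)&(E1>.60)&(E1<.64))
hsv=cv2.cvtColor(im,cv2.COLOR_BGR2HSV)
f("grey",ok&(abs(H-.022)<.0025)&(hsv[...,2]>70)&(E1>.56)&(E1<.615)&(abs(E2-.03)<.1))
E
python3 -c "
from h import *
goto(.5802,-.0431,.040,82.8)"; python3 chk.py w6
```

```text
t 31.75 pos [ 0.5799 -0.0434  0.1525] rpy [-1.7999e+02 -2.0000e-02  8.2810e+01] F [0.6 0.8 0.9] open 0.0622 grip 0.0
turn first 0.0 then [0.014 0.01  4.499] | shift before turn [0.014 0.01  4.499]
plate 9715 c [517.4 -21.9] size [172.6  80.2] ang 82.35 zmed 0.0272
   ex [0.4769 0.5559] ey [-0.0413  0.129 ]
bar 1412 c [517.  -30.4] size [69.5 16.2] ang 83.19 zmed 0.061
   ex [0.5089 0.5245] ey [0.0023 0.0687]
block 7455 c [581.4 -42. ] size [105.6  50.9] ang 82.68 zmed 0.071
   ex [0.5572 0.6071] ey [-0.0204  0.0832]
fence 4791 c [619.9 -10.1] size [219.6  22.6] ang 82.74 zmed 0.0302
   ex [0.6076 0.6274] ey [-0.0404  0.1768]
grey 1843 c [591.7  24.9] size [33.6 47.7] ang 83.15 zmed 0.0212
   ex [0.5604 0.6075] ey [0.0841 0.1152]
```

Emit:
send_rows:
  plan:
    - [[0,0.055,0.7],[0,0,0]]
    - [[0,0,0.8],[0,0,0]]
    - [[0,0,0.8],[0,0,0]]
    - [[0,0,0.7],[0,0,0]]
    - [[0,0,0.5],[0,0,0]]
    - [[0,0,0.4],[0,0,0]]
    - [[0,0,0.3],[0,0,0]]
    - [[0,0,0.2],[0,0,0]]
    - [[0,0,0.1],[0,0,0]]
    - [[0,0,0],[0,0,0]]

```text
time: 33.05
tool_pos: [0.5815, -0.0442, 0.04]
tool_rot: [3.141, 0.0, 1.445]
contact_force: [0.8, 0.5, 0.2]
opening: 0.0616
grip_force: 0.0
```

Emit:
send_rows:
  plan:
    - [[0,0,0],[0,0,0]]
    - [[0,0,0],[0,0,0]]
    - [[0,0,0],[0,0,0]]
    - [[0,0,0],[0,0,0]]
    - [[0,0,0],[0,0,0]]
    - [[0,0,0],[0,0,0]]
    - [[0,0,0],[0,0,0]]
    - [[0,0,0],[0,0,0]]
    - [[0,0,0],[0,0,0]]
    - [[0,0,0],[0,0,0]]
  gripper: 0
  force: 30

```text
time: 34.3
tool_pos: [0.5796, -0.0439, 0.0401]
tool_rot: [-3.138, 0.0, 1.446]
contact_force: [-6.1, 0.2, 4.5]
opening: 0.0508
grip_force: 30.0
```

```bash
python3 st.py
```

```text
t 34.3 pos [ 0.5796 -0.0439  0.0401] rpy [-1.7979e+02  1.0000e-02  8.2820e+01] F [-6.1  0.2  4.5] open 0.0508 grip 30.0
turn first 0.0 then [ 0.062 -2.743  0.236] | shift before turn [ 0.063 -2.743  0.236]
ex 0.5805794301654261 ey 0.02909056755740525
```

Emit:
send_rows:
  plan:
    - [[0,-0.04,-0.1],[0,0,0]]
    - [[0,0,-0.3],[0,0,0]]
    - [[0,0,-0.6],[0,0,0]]
    - [[0,0,-1],[0,0,0]]
    - [[0,0,-1],[0,0,0]]
    - [[0,0,-1],[0,0,0]]
    - [[-0.9,-0.2,0],[0,0,0]]
    - [[-0.9,-0.2,0],[0,0,0]]
    - [[-0.9,-0.2,0],[0,0,0]]
    - [[-0.9,-0.2,0],[0,0,0]]

```text
time: 35.55
tool_pos: [0.5496, -0.1316, 0.1413]
tool_rot: [3.139, 0.001, 1.445]
contact_force: [-0.3, -0.4, -2.2]
opening: 0.051
grip_force: 30.0
```

Emit:
send_rows:
  plan:
    - [[-0.85,-0.18,0],[0,0,0]]
    - [[-0.85,-0.18,0],[0,0,0]]
    - [[-0.85,-0.18,0],[0,0,0]]
    - [[-0.85,-0.18,0],[0,0,0]]
    - [[-0.85,-0.18,0],[0,0,0]]
    - [[-0.85,-0.18,0],[0,0,0]]
    - [[-0.85,-0.18,0],[0,0,0]]
    - [[0,0,0.5],[0,0,0]]
    - [[0,0,0.5],[0,0,0]]
    - [[0,0,0],[0,0,0]]

```text
time: 36.8
tool_pos: [0.4988, -0.2732, 0.1134]
tool_rot: [-3.139, -0.002, 1.446]
contact_force: [0.2, -0.5, -3.3]
opening: 0.0506
grip_force: 30.0
```

```bash
python3 -c "
from h import *
goto(.4976,-.2736,.018,82.8)"
```

```text
t 36.8 pos [ 0.4988 -0.2732  0.1134] rpy [-1.7983e+02 -1.0000e-01  8.2850e+01] F [ 0.2 -0.5 -3.3] open 0.0506 grip 30.0
turn first 0.001 then [-0.022 -0.044  3.814] | shift before turn [-0.022 -0.044  3.814]
```

Emit:
send_rows:
  plan:
    - [[0,0,0.7],[0,0,0]]
    - [[0,0,0.7],[0,0,0]]
    - [[0,0,0.7],[0,0,0]]
    - [[0,0,0.6],[0,0,0]]
    - [[0,0,0.4],[0,0,0]]
    - [[0,0,0.3],[0,0,0]]
    - [[0,0,0.2],[0,0,0]]
    - [[0,0,0.12],[0,0,0]]
    - [[0,0,0.08],[0,0,0]]
    - [[0,0,0.02],[0,0,0]]

```text
time: 38.05
tool_pos: [0.4995, -0.2745, 0.0196]
tool_rot: [3.141, 0.0, 1.445]
contact_force: [0.1, 0.3, -3.5]
opening: 0.0512
grip_force: 30.0
```

Emit:
send_rows:
  plan:
    - [[0,0,0],[0,0,0]]
    - [[0,0,0],[0,0,0]]
    - [[0,0,0],[0,0,0]]
    - [[0,0,0],[0,0,0]]
    - [[0,0,-0.3],[0,0,0]]
    - [[0,0,-1],[0,0,0]]
    - [[0,0,-1],[0,0,0]]
    - [[0,0,-1],[0,0,0]]
    - [[0,0,-1],[0,0,0]]
    - [[0,0,-1],[0,0,0]]
  gripper: 0.7

```text
time: 39.3
tool_pos: [0.4994, -0.2744, 0.1534]
tool_rot: [3.141, 0.0, 1.445]
contact_force: [0.6, 1.8, 0.4]
opening: 0.0781
grip_force: 0.0
```

Emit:
send_rows:
  plan:
    - [[0,0,-1],[0,0,0]]
    - [[-1,-0.8,0],[0,0,0]]
    - [[-1,-0.8,0],[0,0,0]]
    - [[-1,-0.8,0],[0,0,0]]
    - [[-1,-0.8,0],[0,0,0]]
    - [[0,0,0],[0,0,0]]
    - [[0,0,0],[0,0,0]]
    - [[0,0,0],[0,0,0]]
    - [[0,0,0],[0,0,0]]
    - [[0,0,0],[0,0,0]]

```text
time: 40.55
tool_pos: [0.4079, -0.3632, 0.177]
tool_rot: [3.142, -0.0, 1.446]
contact_force: [0.1, 0.2, 0.8]
opening: 0.0785
grip_force: 0.0
```

```bash
python3 - <<'E'
from m import *
im,d,c=grab("top"); cv2.imwrite("pics/top7.png",cv2.resize(im[130:340,90:490],None,fx=2,fy=2)); P=cloud(d,c); H=P[...,2]; ok=d>0
E1=P[...,0]*.9921-P[...,1]*.1254; E2=P[...,0]*.1254+P[...,1]*.9921
def f(n,m):
    m=biggest(m); rect(P,m,n); print("   ex",np.percentile(E1[m],[1,99]).round(4),"ey",np.percentile(E2[m],[1,99]).round(4))
f("block",ok&(abs(H-.05)<.006)&(abs(E1-.528)<.06)&(abs(E2+.209)<.09))
f("plate",ok&(abs(H-.029)<.004)&(E1<.58)&(E1>.45)&(abs(E2-.03)<.115))
f("bar",ok&(abs(H-.062)<.005)&(E1<.55)&(E1>.48)&(abs(E2-.03)<.05))
hsv=cv2.cvtColor(im,cv2.COLOR_BGR2HSV)
f("grey",ok&(abs(H-.022)<.004)&(hsv[...,2]>70)&(E1>.562)&(E1<.606)&(abs(E2-.03)<.1))
f("fence",ok&(H>.028)&(H<.036)&(E1>.60)&(E1<.64))
m=ok&(H>.08)&(abs(E1-.517)<.03)&(abs(E2-.107)<.03); print("knob zmax",H[m].max(), E2[m].mean()-.0308)
E
```

```text
block 807 c [ 500.9 -272.6] size [110.7  51.4] ang 82.66 zmed 0.0503
   ex [0.5058 0.5559] ey [-0.2615 -0.1536]
plate 1789 c [519.9 -34. ] size [202.1 112.5] ang 85.31 zmed 0.029
   ex [0.4724 0.5666] ey [-0.0668  0.1285]
bar 176 c [516.1 -33.6] size [79.2 16.1] ang 82.9 zmed 0.0631
   ex [0.5083 0.524 ] ey [-0.0077  0.0706]
grey 875 c [583.3 -42.7] size [177.5  43.9] ang 82.83 zmed 0.0227
   ex [0.5625 0.6056] ey [-0.0565  0.1165]
fence 746 c [615.4 -47.3] size [299.9  22.4] ang 82.81 zmed 0.032
   ex [0.607  0.6272] ey [-0.1169  0.1768]
knob zmax 0.10122488123888994 0.07441067456233655
```

View pics/top7.png

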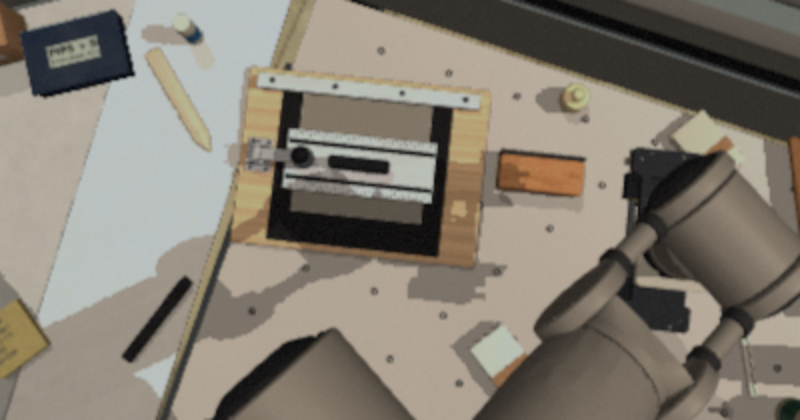

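The final view shows the straightedge clamped and unmoved, the greyboard still on the fence, and the block standing free on the worktop to the right of the board. The bystanders in view are in their places.

```bash
python3 -c "
from h import *
print(robot.hand_in())"
```

```text
the job is handed in; nothing more can be done
None
```

The cut is set up and the job was handed in at about 41 s: the straightedge is clamped one block width from the fence, and the block stands upright on the worktop beside the cutting board.

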